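# Point-and-call check of the badge parts

## Task

Do the point-and-call check before the badge run. First point down with the fingertips at the middle of the tin of metal safety pins, a few centimetres above it, and stay there for two full seconds; then do the same at the tin heaped with green buttons; then acknowledge by pressing the blue push button on the grey box fully down and letting it come up again. Only point: touch, push or lift none of the tins, never bring the fingertips down over the empty tin, and leave the pliers and the white glue tube where they are.

Things in the scene. Friction and masses are not known exactly. Their poses are not given: they have to be found in the camera images.
- tin_pins: round metal tin lid full of grey-silver safety pins, 108 mm across, 17 mm high, loose; origin at the centre of its underside, z up
- pins_top (a point): centre of the top of the pins tin, 17 mm above its underside; the point to point at first
- tin_buttons: round metal tin lid heaped with bright green buttons, 108 mm across, 29 mm high at the heap, loose; origin at the centre of its underside, z up
- buttons_top (a point): centre of the top of the heap of green buttons, 29 mm above the tin's underside; the point to point at second
- tin_empty: the same round tin lid but empty, cream-coloured inside, 108 mm across, 17 mm high, loose; origin at the centre of its underside. The three tins may lie in any of three places
- empty_top (a point): centre of the empty tin at the height of its rim, 17 mm above its underside
- station: small grey enclosure fixed to the bench, 66 x 66 x 36 mm, black seam near its top, blue push button on top in a low black housing; origin at the centre of its underside, z up
- confirm_top (a point): centre of the top face of the blue push button (32 mm across); moves down with it
- confirm (a joint): travel of the blue push button, m: 0 = up, 0.006 = fully down; a spring returns it, about 5 N holds it fully down
- pliers: red-handled pliers lying flat, 46 x 138 x 11 mm, loose; origin at the centre of the underside; bystander
- tube: white tube of glue lying flat at the back, 61 x 199 x 41 mm, loose; origin at the centre of the underside; bystander

How it is judged:
By the outcome, as a careful person would: the job done as asked, in the order asked, and still so for the second after the job is handed in, with the robot touching nothing.
It also fails if it takes over 51 s, if anything falls off the work surface, if the arm or the gripper's body presses on something with over 40 N, if the wrist force passes 120 N, or if a joint passes its speed limit or range.

## Robot

A 7-joint arm with a two-finger parallel gripper is mounted at the origin on the work surface; the furniture and walls round the work are solid. World frame = base frame: x ahead of the robot, y to its left, z up, the work surface at z = 0. Lengths are in m, angles in rad, forces in N, time in s.
With the tool pointing down it reaches from about 0.425 to 0.875 m from the base axis. Payload 4.7 kg.
Tool frame: the origin (TCP) lies between the finger pads, 19 mm behind the fingertips; this is the grasp point; z points along the fingers, y is the line along which they close (so a half turn about z gives the same grasp; the last joint's range is limited). The gripper opens to 87 mm and grips with 3 to 60 N. Pads are 19 mm wide; open, the fingers measure 117 mm over their backs; the gripper's body (75 mm by 190 mm) begins 51 mm behind the grasp point.
Start: joints at [1.278, 0.321, -0.07, 1.45, 0.023, 1.371, -0.057], TCP at [0.196, -0.62, 0.241] pointing down, gripper open.
Joint ranges: [-2.86, 2.86], [-0.3, 2.09], [-1.38, 1.24], [0.06, 2.45], [-1.56, 4.7], [0.09, 2.05], [-2.69, 2.69]. Speed limits (rad/s): [2.57, 2.57, 3.14, 3.14, 3.14, 3.14, 3.14].

## Interface

Orientations are given as a rotation vector (axis times angle).
In Python, from bench import ctrl, eyes, workorder, status gives the robot as it stands (ctrl), with the cameras (eyes), the job (workorder) and the readings (status).
- The arm moves only by the tool step_hand, called after "Request:" by a JSON object that holds its "fn" and its "kwargs". Schema: {"type":"object","properties":{"steps":{"type":"array","items":{"type":"object","properties":{"tx":{"type":"number"},"ty":{"type":"number"},"tz":{"type":"number"},"turn":{"type":"number"},"aperture":{"type":"number"}},"additionalProperties":false,"required":["aperture"]},"minItems":1,"maxItems":20},"squeeze":{"type":"number"},"only":{"type":"string"},"quiet":{"type":"boolean"},"lines":{"type":"string"}},"required":["steps"],"additionalProperties":false}. steps is a list of rows, 1 to 20 of them, each an object with the fields tx, ty, tz (the shift in m), turn (a turn about the tool's z in rad), aperture (the opening from 0.0 (shut) to 1.0 (fully open)); a field left out counts as zero (the opening has to be given); each row is the pose to reach, as a shift and turn from the pose commanded when the call began, along the tool's axes at that moment; what a row does not reach only later rows make up. A row lasts 1/10 s, in which the tool goes at most 0.05 m and 0.15 rad, less where a joint would pass 70% of its speed; a pose out of reach is approached as far as the arm can. The fingers move at their own pace and stop on an object; squeeze is the grip in N (left out, the last holds). Time passes only in rows, so rows that do not move let the fingers close. The tool returns the time, the measured TCP pose, the force, the opening and the grip force at its end. only (a regular expression) keeps the lines of the reply that match it, lines (a string "A,B") keeps lines A to B, and quiet returns only ok. Input that does not fit is refused with a message, and nothing moves.
- status.get_state(): the state, without advancing time (a new reading comes with each control period).
- eyes.get_image(name): name is "scene" or "side" or "wrist"; returns the picture (384x512x3 uint8, red, green, blue); there is no depth.
- eyes.camera_model(name): a dict with "vertical_fov" (degrees; the focal length in pixels is half the picture's height over the tangent of half this angle, whatever the lens; pixels are square), "cx", "cy" (the principal point, pixels), "k1" (the pictures are not rectified: a ray, as slopes to the right and down, at radius r is drawn at 1 + k1 r^2 times it, then the intrinsics apply), "rvec" (rotation vector, rad) and "tvec" (3), from world to camera coordinates, as OpenCV has them; the wrist camera has in their place "hand_eye" (4x4, takes a point from camera to tool coordinates, whose origin is the TCP and whose axes are the flange's). Camera axes: x right, y down, z forward; pixel columns grow to the right and rows downward; lengths in m; the calibration is good to about 2 mm. A picture is of the moment at which its call begins: read the wrist's pose just before it. camera_model takes no time and is no camera call.
- workorder.close_job(): hands the job in; it is judged then, once.
The state is a dict: "time": time; "joint_positions": joint angles; "qd": joint speeds; "joint_torque": joint torques, N m; "position": TCP position; "tool_rot": TCP orientation; "ft_force": force on the tool from outside, world axes, zero at the start; "torque": the same for the moment, N m; "grip_width": opening from 0.0 (shut) to 1.0 (fully open); "grip_force": force on a finger pad.
Only numpy, scipy, OpenCV 4.12 (cv2) and the standard library are available. Lean on these libraries where they do the work, as an engineer would, in place of code of your own. Each camera call takes 0.05 s, during which the arm holds its last target. There are 200 camera calls.

## Working session

There is one attempt and no reset: what is moved stays moved. The work goes in short steps, Python scripts to look and compute and a tool call to move; the robot and the scene stay as the last step left them, time stands still between calls to the robot, and variables do not carry over. Pictures are saved under pics/ and viewed, at most 10 in all, crops included, and the job is handed in when it is done.

```bash
ls; mkdir -p pics
```

Run:
```python
from bench import ctrl, eyes, workorder, status
import cv2,numpy as np
s=status.get_state();print(s)
for n in("scene","side","wrist"):
    print(n,eyes.camera_model(n))
a=eyes.get_image("scene");b=eyes.get_image("side")
cv2.imwrite("pics/scene0.png",a[:,:,::-1]);cv2.imwrite("pics/side0.png",b[:,:,::-1])
```

```text
bench.py
pics
{'time': 0.0, 'joint_positions': array([ 1.27808114,  0.32181925, -0.07010859,  1.45165832,  0.02261203,
        1.3707392 , -0.05690462]), 'qd': array([-0.00037602, -0.00104817, -0.00177736,  0.00050843, -0.00125398,
       -0.0004528 ,  0.00134619]), 'joint_torque': array([-1.42497947e-04, -4.91291893e+01, -4.03847108e-01, -3.12533891e+01,
       -6.40511164e-02,  4.35802387e-02,  1.36190197e-04]), 'position': array([ 0.19613265, -0.61918768,  0.24017244]), 'tool_rot': array([-3.10290976e+00, -4.79859954e-01,  5.93028925e-04]), 'ft_force': array([-0.44993006,  0.24235126, -0.54988071]), 'torque': array([ 0.04649395, -0.03739404, -0.05919028]), 'grip_force': 0.0, 'grip_width': 1.0025596288237715}
scene {'vertical_fov': 48.94799678756855, 'cx': 254.3735616934871, 'cy': 185.33127953001673, 'k1': -0.05950493571499258, 'rvec': array([ 1.01658608, -2.55788915,  0.90231394]), 'tvec': array([0.39279064, 0.32647023, 1.09275772])}
side {'vertical_fov': 55.656916923369835, 'cx': 256.55390090738916, 'cy': 193.419366221711, 'k1': 0.014575455141104116, 'rvec': array([ 0.11060425,  2.57257879, -1.74447635]), 'tvec': array([0.53196253, 0.05793217, 1.02832469])}
wrist {'vertical_fov': 66.28180502138224, 'cx': 254.2782419424157, 'cy': 192.08104802323413, 'k1': -0.0499360729248838, 'hand_eye': array([[-1.32347372e-03, -9.66237646e-01, -2.57649103e-01,
         6.91621530e-02],
       [ 9.99999124e-01, -1.28416391e-03, -3.20843516e-04,
         8.75677659e-04],
       [-2.08525947e-05, -2.57649301e-01,  9.66238499e-01,
        -1.42529526e-01],
       [ 0.00000000e+00,  0.00000000e+00,  0.00000000e+00,
         1.00000000e+00]])}
```

View pics/scene0.png

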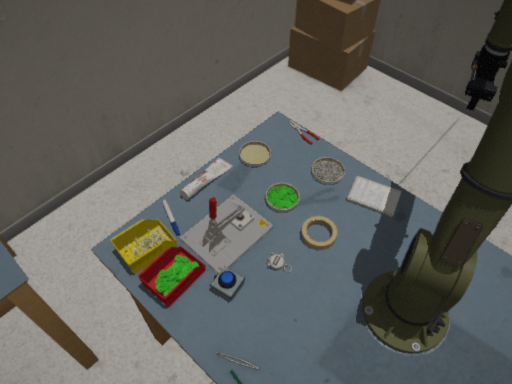

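View pics/side0.png

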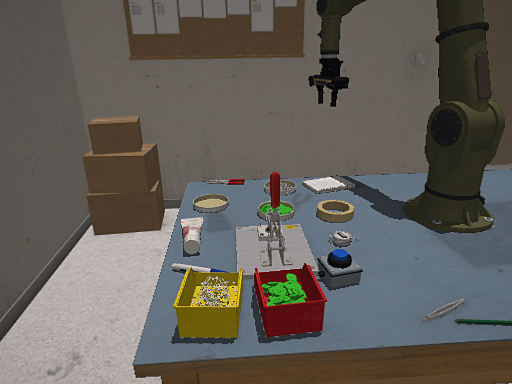

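The scene view shows the pins tin at about (327,171), the green-button tin at (283,196), the empty tin at (255,154) and the blue button at (228,280). A red clamp handle stands at (213,208). In the side view the same things are at (281,187), (276,210), (211,203) and (341,257), with the handle at (275,190).

Create h.py:
```python
from bench import ctrl, eyes, workorder, status
import cv2,numpy as np
from scipy.spatial.transform import Rotation as R
def cam(n,s=None):
    m=eyes.camera_model(n);f=192/np.tan(np.radians(m["vertical_fov"]/2))
    K=np.array([[f,0,m["cx"]],[0,f,m["cy"]],[0,0,1]]);d=np.array([m["k1"],0,0,0.])
    if n=="wrist":
        T=np.eye(4);T[:3,:3]=R.from_rotvec(s["tool_rot"]).as_matrix();T[:3,3]=s["position"]
        T=T@m["hand_eye"];return K,d,T[:3,:3],T[:3,3]
    Rc=R.from_rotvec(m["rvec"]).as_matrix().T;return K,d,Rc,-Rc@m["tvec"]
def rays(c,px):
    K,d,Rc,o=c;u=cv2.undistortPoints(np.array(px,float).reshape(-1,1,2),K,d)[:,0]
    v=np.c_[u,np.ones(len(u))]@Rc.T;return o,v/np.linalg.norm(v,axis=1)[:,None]
def plane(c,px,z):
    o,v=rays(c,px);return o+v*((z-o[2])/v[:,2])[:,None]
def tri(c1,p1,c2,p2):
    o1,v1=rays(c1,[p1]);o2,v2=rays(c2,[p2]);v1,v2=v1[0],v2[0]
    t=np.linalg.lstsq(np.c_[v1,-v2],o2-o1,rcond=None)[0]
    a,b=o1+t[0]*v1,o2+t[1]*v2;return (a+b)/2,np.linalg.norm(a-b)
def blob(mask,seed=None):
    n,l,st,ce=cv2.connectedComponentsWithStats(mask.astype(np.uint8),connectivity=8)
    if seed is None:k=1+np.argmax(st[1:,4])
    else:k=1+np.argmin(np.linalg.norm(ce[1:]-seed,axis=1)+1000*(st[1:,4]<20))
    return (l==k).astype(np.uint8),ce[k],st[k]
def hsv(im):return cv2.cvtColor(im,cv2.COLOR_RGB2HSV).astype(int)
```

Run:
```python
from h import *
ims={n:cv2.imread(f"pics/{n}0.png")[:,:,::-1].copy() for n in("scene","side")}
seeds={"pins":[(327,171),(281,187)],"buttons":[(283,196),(276,210)],"empty":[(255,154),(211,203)],"blue":[(228,280),(341,257)],"handle":[(213,206),(275,185)]}
C=[cam("scene"),cam("side")]
for k,sd in seeds.items():
    pts=[]
    for i,n in enumerate(ims):
        h=hsv(ims[n]);H,S,V=h[...,0],h[...,1],h[...,2]
        m={"pins":((S<60)|(H<90)),"empty":(H<90)|(S<60),"buttons":(H>45)&(H<75)&(S>120),"blue":(H>100)&(H<125)&(S>170),"handle":((H<8)|(H>172))&(S>150)}[k]
        w=np.zeros_like(m);x,y=sd[i];w[max(0,y-26):y+26,x-24:x+24]=1
        b,ce,st=blob(m&w,sd[i])
        z={"pins":.012,"empty":.012,"buttons":.02,"blue":.05,"handle":.1}[k]
        cn=max(cv2.findContours(b,0,1)[0],key=len)[:,0]
        P=plane(C[i],cn,z);c2,r=cv2.minEnclosingCircle(P[:,:2].astype(np.float32))
        print(k,n,ce.round(1),st,"circ",np.round(c2,3),round(r,3),"cent",plane(C[i],[ce],z)[0].round(3));pts.append(ce)
    p,e=tri(C[0],pts[0],C[1],pts[1]);print("  tri",p.round(4),round(e,4))
    if k=="pins":print(h[180:190,281])
```

```text
pins scene [326.5 170.5] [ 303  145   48   52 2496] circ [ 0.438 -0.243] 0.143 cent [ 0.438 -0.236  0.012]
pins side [280.5 186. ] [ 257  161   48   52 2275] circ [ 0.425 -0.287] 0.264 cent [ 0.434 -0.243  0.012]
  tri [ 0.4357 -0.2324  0.0161] 0.0001
[[ 25  78 118]
 [ 23  71  94]
 [ 21  37 137]
 [ 20  12 127]
 [ 23  10 101]
 [ 20  12 128]
 [ 20  14 113]
 [ 17  15 150]
 [ 15  16 155]
 [ 15   5 191]]
buttons scene [282.  196.5] [267 185  31  24 542] circ [ 0.47 -0.05] 0.047 cent [ 0.47 -0.05  0.02]
buttons side [283.8 209.1] [277 204  16  11 112] circ [ 0.461 -0.04 ] 0.035 cent [ 0.453 -0.037  0.02 ]
  tri [ 0.4594 -0.0411  0.0244] 0.0166
empty scene [254.5 153.5] [ 231  128   48   52 2496] circ [ 0.667 -0.136] 0.143 cent [ 0.661 -0.129  0.012]
empty side [210.6 202.7] [ 187  177   48   52 2303] circ [ 0.677 -0.162] 0.226 cent [ 0.663 -0.125  0.012]
  tri [ 0.6629 -0.1308  0.0094] 0.0005
blue scene [226.5 277.5] [221 272  12  12 121] circ [0.387 0.269] 0.017 cent [0.387 0.269 0.05 ]
blue side [339.5 254.7] [332 249  17  12 162] circ [0.385 0.262] 0.023 cent [0.384 0.264 0.05 ]
  tri [0.3855 0.2694 0.0532] 0.0007
handle scene [212.3 207.4] [209 198   7  21 118] circ [0.549 0.163] 0.035 cent [0.549 0.162 0.1  ]
handle side [274.6 189.1] [270 172  10  36 320] circ [ 0.484 -0.003] 0.129 cent [0.486 0.01  0.1  ]
  tri [0.5081 0.1929 0.1708] 0.0009
```

Add to h.py:
```python
def togo(p):
    s=status.get_state();M=R.from_rotvec(s["tool_rot"]).as_matrix()
    print("t",s["time"],"pos",s["position"].round(4),"tool x",M[:,0].round(3),"y",M[:,1].round(3),"q7",s["joint_positions"][6].round(2))
    print("togo tool",(M.T@(np.array(p)-s["position"])).round(4))
```

```bash
python3 -c "
from h import *
togo([.436,-.236,.20])"
```

```text
t 0.1 pos [ 0.1961 -0.6192  0.2403] tool x [ 0.953  0.302 -0.   ] y [ 0.302 -0.953 -0.002] q7 -0.06
togo tool [ 0.3444 -0.2928  0.0407]
```

Request:
{"fn": "step_hand", "kwargs": {"steps": [{"tx": 0.036, "ty": -0.03, "aperture": 0}, {"tx": 0.07, "ty": -0.06, "tz": 0.01, "aperture": 0}, {"tx": 0.105, "ty": -0.09, "tz": 0.01, "aperture": 0}, {"tx": 0.14, "ty": -0.12, "tz": 0.02, "aperture": 0}, {"tx": 0.175, "ty": -0.15, "tz": 0.02, "aperture": 0}, {"tx": 0.21, "ty": -0.18, "tz": 0.03, "aperture": 0}, {"tx": 0.24, "ty": -0.205, "tz": 0.03, "aperture": 0}, {"tx": 0.27, "ty": -0.23, "tz": 0.04, "aperture": 0}, {"tx": 0.30, "ty": -0.255, "tz": 0.04, "aperture": 0}, {"tx": 0.325, "ty": -0.275, "tz": 0.04, "aperture": 0}, {"tx": 0.344, "ty": -0.292, "tz": 0.04, "aperture": 0}, {"tx": 0.344, "ty": -0.292, "tz": 0.04, "aperture": 0}, {"tx": 0.344, "ty": -0.292, "tz": 0.04, "aperture": 0}, {"tx": 0.344, "ty": -0.292, "tz": 0.04, "aperture": 0}]}}

```text
time: 1.5
position: [0.4352, -0.2385, 0.201]
tool_rot: [3.105, 0.477, -0.001]
ft_force: [-0.3, 0.6, -0.5]
grip_width: 0.004
grip_force: 0.0
```

Run:
```python
from h import *
s=status.get_state();im=eyes.get_image("wrist");cv2.imwrite("pics/w1.png",im[:,:,::-1])
np.save("w1.npy",np.r_[s["position"],s["tool_rot"]])
```

```text
(no output)
```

View pics/w1.png

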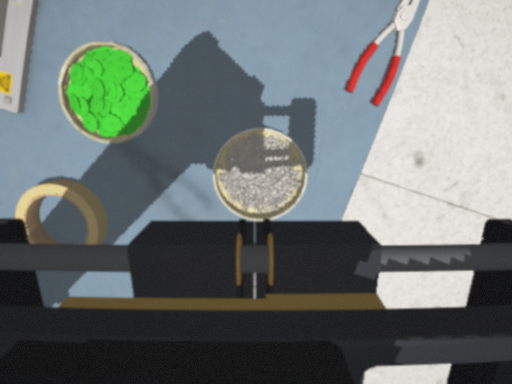

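The wrist view shows the pins tin whole at about (260,174), radius 46 px, partly in shadow. The buttons tin is at (108,92). The closed fingers are at (255,255).

Run:
```python
from h import *
im=cv2.imread("pics/w1.png")[:,:,::-1].copy();a=np.load("w1.npy");c=cam("wrist",dict(position=a[:3],tool_rot=a[3:]))
h=hsv(im);m=(h[...,0]<85)|(h[...,1]<35)
for n,(x,y),r,zt in(("pins",(260,174),58,.017),("buttons",(108,92),62,.017)):
    w=np.zeros(m.shape,np.uint8);cv2.circle(w,(x,y),r,1,-1);w[218:]=0
    b,ce,st=blob(cv2.morphologyEx((m&(w>0)).astype(np.uint8),cv2.MORPH_CLOSE,np.ones((5,5))),(x,y))
    cn=max(cv2.findContours(b,0,1)[0],key=len)
    e=cv2.fitEllipse(cv2.convexHull(cn))
    P=plane(c,cn[:,0],zt);cc,r=cv2.minEnclosingCircle(P[:,:2].astype(np.float32))
    print(n,ce.round(1),st,np.round(e[0],1),np.round(e[1],1),"circ",np.round(cc,4),round(r,4),"ell",plane(c,[e[0]],zt)[0].round(4))
    # height from the scene view: green/pins contour ellipse triangulated
    if n=="pins":px=(326.5,170.5)
    else:px=(282.,196.5)
    print(tri(c,e[0],cam("scene"),px))
```

```text
pins [259.7 173.3] [ 212  127   96   91 7103] [259.7 173.9] [94.8 96.6] circ [ 0.4383 -0.2449] 0.0551 ell [ 0.4404 -0.2441  0.017 ]
(array([ 0.43959432, -0.24372742,  0.00389345]), np.float64(0.00422015411143001))
buttons [107.2  91.8] [  57   41  102  103 8285] [107.2  91.8] [ 97.6 108.1] circ [ 0.4747 -0.0613] 0.0561 ell [ 0.4772 -0.061   0.017 ]
(array([ 0.47594623, -0.05692591,  0.00787658]), np.float64(0.0014113074654775563))
```

```bash
python3 -c "
from h import *
togo([.4393,-.2445,.068])"
```

```text
t 1.55 pos [ 0.4352 -0.2387  0.201 ] tool x [ 0.954  0.3   -0.001] y [ 0.3   -0.954  0.   ] q7 -0.83
togo tool [0.0022 0.0068 0.133 ]
```

Request:
{"fn": "step_hand", "kwargs": {"steps": [{"tx": 0.002, "ty": 0.007, "tz": 0.02, "aperture": 0}, {"tx": 0.002, "ty": 0.007, "tz": 0.05, "aperture": 0}, {"tx": 0.002, "ty": 0.007, "tz": 0.08, "aperture": 0}, {"tx": 0.002, "ty": 0.007, "tz": 0.11, "aperture": 0}, {"tx": 0.002, "ty": 0.007, "tz": 0.125, "aperture": 0}, {"tx": 0.002, "ty": 0.007, "tz": 0.133, "aperture": 0}, {"tx": 0.002, "ty": 0.007, "tz": 0.133, "aperture": 0}, {"tx": 0.002, "ty": 0.007, "tz": 0.133, "aperture": 0}, {"tx": 0.002, "ty": 0.007, "tz": 0.133, "aperture": 0}]}}

```text
time: 2.45
position: [0.4408, -0.2442, 0.0694]
tool_rot: [3.103, 0.479, 0.003]
ft_force: [-0.1, -0.3, -0.5]
grip_width: 0.007
grip_force: 0.0
```

Run:
```python
from h import *
togo([.4393,-.2445,.068]);im=eyes.get_image("wrist");cv2.imwrite("pics/w2.png",im[:,:,::-1])
```

```text
t 2.45 pos [ 0.4408 -0.2442  0.0694] tool x [0.953 0.302 0.001] y [ 0.302 -0.953  0.002] q7 -0.89
togo tool [-0.0016 -0.0002  0.0014]
```

View pics/w2.png

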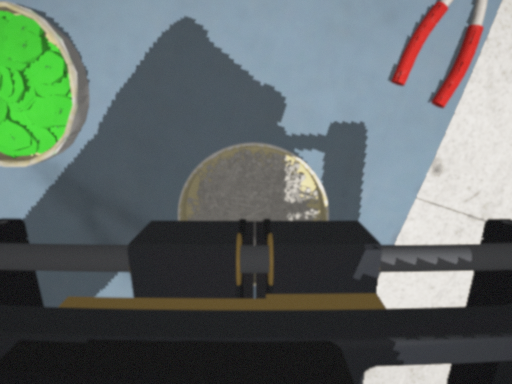

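The tin is centred under the fingers: its edge runs from column 178 to 328, with its top at row 143. I'll dwell here and check the centre from that edge.

Request:
{"fn": "step_hand", "kwargs": {"steps": [{"aperture": 0}, {"aperture": 0}, {"aperture": 0}, {"aperture": 0}, {"aperture": 0}, {"aperture": 0}, {"aperture": 0}, {"aperture": 0}, {"aperture": 0}, {"aperture": 0}, {"aperture": 0}, {"aperture": 0}, {"aperture": 0}, {"aperture": 0}, {"aperture": 0}, {"aperture": 0}, {"aperture": 0}, {"aperture": 0}, {"aperture": 0}, {"aperture": 0}]}}

```text
time: 4.5
position: [0.44, -0.2435, 0.0682]
tool_rot: [3.105, 0.48, -0.0]
ft_force: [-0.2, 0.8, 0.2]
grip_width: 0.006
grip_force: 0.0
```

Run:
```python
from h import *
s=status.get_state();c=cam("wrist",s)
P=plane(c,[(178,210),(328,210),(253,143),(200,160),(306,160)],.017)[:,:2]
x=np.linalg.lstsq(np.c_[2*P,np.ones(5)],(P**2).sum(1),rcond=None)[0]
print(x[:2],np.sqrt(x[2]+x[:2]@x[:2]))
togo([.4393,-.2445,.068])
```

```text
[ 0.43935455 -0.24364737] 0.05263879539270173
t 4.5 pos [ 0.44   -0.2435  0.0682] tool x [ 0.953  0.302 -0.   ] y [ 0.302 -0.953  0.   ] q7 -0.89
togo tool [-0.001   0.0007  0.0002]
```

Request:
{"fn": "step_hand", "kwargs": {"steps": [{"aperture": 0}, {"aperture": 0}, {"aperture": 0}, {"aperture": 0}, {"aperture": 0}, {"aperture": 0}, {"aperture": 0}, {"aperture": 0}, {"tz": -0.03, "aperture": 0}, {"tz": -0.07, "aperture": 0}, {"tz": -0.11, "aperture": 0}, {"tx": 0.017, "ty": -0.03, "tz": -0.13, "aperture": 0}, {"tx": 0.034, "ty": -0.065, "tz": -0.13, "aperture": 0}, {"tx": 0.052, "ty": -0.1, "tz": -0.13, "aperture": 0}, {"tx": 0.07, "ty": -0.13, "tz": -0.13, "aperture": 0}, {"tx": 0.08, "ty": -0.15, "tz": -0.13, "aperture": 0}, {"tx": 0.088, "ty": -0.163, "tz": -0.13, "aperture": 0}, {"tx": 0.088, "ty": -0.163, "tz": -0.13, "aperture": 0}, {"tx": 0.088, "ty": -0.163, "tz": -0.13, "aperture": 0}, {"tx": 0.088, "ty": -0.163, "tz": -0.13, "aperture": 0}]}}

```text
time: 6.5
position: [0.4744, -0.0629, 0.1981]
tool_rot: [3.105, 0.477, -0.001]
ft_force: [0.9, -0.1, -0.6]
grip_width: 0.004
grip_force: 0.0
```

Run:
```python
from h import *
s=status.get_state();im=eyes.get_image("wrist");cv2.imwrite("pics/w3.png",im[:,:,::-1])
c=cam("wrist",s);h=hsv(im)
b,ce,st=blob((h[...,0]>45)&(h[...,0]<75)&(h[...,1]>120));print(ce,st,plane(c,[ce],.024))
togo([.475,-.061,.08])
```

```text
[249.47492625 172.4705998 ] [ 209  132   83   81 5085] [[ 0.47965216 -0.0566683   0.024     ]]
t 6.55 pos [ 0.4745 -0.0629  0.1981] tool x [ 0.954  0.3   -0.   ] y [ 0.3   -0.954  0.   ] q7 -1.19
togo tool [ 0.0012 -0.0017  0.1181]
```

View pics/w3.png

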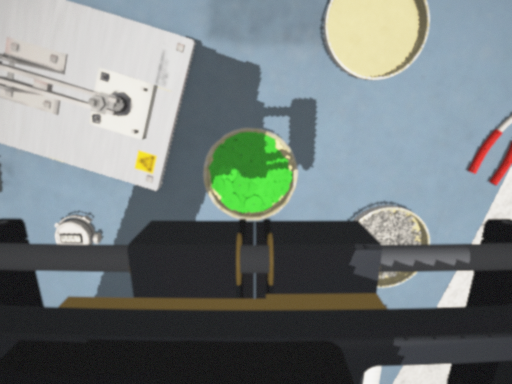

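The buttons tin now sits under the fingers: its rim spans columns 204–298 and rows 127–221, so its centre is about (251,174). The empty tin is at (376,30), well away.

Run:
```python
from h import *
s=status.get_state();c=cam("wrist",s)
im=cv2.imread("pics/w3.png")[:,:,::-1].copy();h=hsv(im);m=(h[...,0]<85)|(h[...,1]<35)
w=np.zeros(m.shape,np.uint8);cv2.circle(w,(251,174),58,1,-1);w[218:]=0
b,ce,st=blob(cv2.morphologyEx((m&(w>0)).astype(np.uint8),cv2.MORPH_CLOSE,np.ones((5,5))),(251,174))
cn=max(cv2.findContours(b,0,1)[0],key=len);P=plane(c,cn[:,0],.017)
cc,r=cv2.minEnclosingCircle(P[:,:2].astype(np.float32));print(st,cc,r)
togo([cc[0],cc[1],.080])
```

```text
[ 202  127   97   91 7113] (0.4754696190357208, -0.05873027443885803) 0.05472671985626221
t 6.55 pos [ 0.4745 -0.0629  0.1981] tool x [ 0.954  0.3   -0.   ] y [ 0.3   -0.954  0.   ] q7 -1.19
togo tool [ 0.0023 -0.0037  0.1181]
```

Request:
{"fn": "step_hand", "kwargs": {"steps": [{"tx": 0.002, "ty": -0.004, "tz": 0.02, "aperture": 0}, {"tx": 0.002, "ty": -0.004, "tz": 0.05, "aperture": 0}, {"tx": 0.002, "ty": -0.004, "tz": 0.08, "aperture": 0}, {"tx": 0.002, "ty": -0.004, "tz": 0.1, "aperture": 0}, {"tx": 0.002, "ty": -0.004, "tz": 0.112, "aperture": 0}, {"tx": 0.002, "ty": -0.004, "tz": 0.118, "aperture": 0}, {"tx": 0.002, "ty": -0.004, "tz": 0.118, "aperture": 0}, {"tx": 0.002, "ty": -0.004, "tz": 0.118, "aperture": 0}, {"tx": 0.002, "ty": -0.004, "tz": 0.118, "aperture": 0}, {"tx": 0.002, "ty": -0.004, "tz": 0.118, "aperture": 0}, {"tx": 0.002, "ty": -0.004, "tz": 0.118, "aperture": 0}, {"tx": 0.002, "ty": -0.004, "tz": 0.118, "aperture": 0}, {"tx": 0.002, "ty": -0.004, "tz": 0.118, "aperture": 0}, {"tx": 0.002, "ty": -0.004, "tz": 0.118, "aperture": 0}, {"tx": 0.002, "ty": -0.004, "tz": 0.118, "aperture": 0}, {"tx": 0.002, "ty": -0.004, "tz": 0.118, "aperture": 0}, {"tx": 0.002, "ty": -0.004, "tz": 0.118, "aperture": 0}, {"tx": 0.002, "ty": -0.004, "tz": 0.118, "aperture": 0}, {"tx": 0.002, "ty": -0.004, "tz": 0.118, "aperture": 0}, {"tx": 0.002, "ty": -0.004, "tz": 0.118, "aperture": 0}]}}

```text
time: 8.55
position: [0.4754, -0.0571, 0.0802]
tool_rot: [3.105, 0.48, -0.0]
ft_force: [0.0, 0.4, -0.4]
grip_width: 0.005
grip_force: 0.0
```

```bash
python3 -c "
from h import *
togo([.4757,-.0587,.08])"
```

```text
t 8.55 pos [ 0.4754 -0.0571  0.0802] tool x [ 0.953  0.302 -0.   ] y [ 0.302 -0.953  0.   ] q7 -1.28
togo tool [-0.0002  0.0016  0.0002]
```

Request:
{"fn": "step_hand", "kwargs": {"steps": [{"aperture": 0}, {"aperture": 0}, {"aperture": 0}, {"aperture": 0}, {"aperture": 0}, {"aperture": 0}, {"aperture": 0}, {"aperture": 0}, {"aperture": 0}, {"aperture": 0}, {"aperture": 0}, {"aperture": 0}, {"aperture": 0}, {"aperture": 0}, {"aperture": 0}, {"tz": -0.04, "aperture": 0}, {"tz": -0.09, "aperture": 0}, {"tz": -0.14, "aperture": 0}, {"tz": -0.18, "aperture": 0}, {"tz": -0.22, "aperture": 0}]}}

```text
time: 10.55
position: [0.4753, -0.057, 0.3024]
tool_rot: [3.104, 0.48, 0.001]
ft_force: [0.7, -0.8, 1.0]
grip_width: 0.003
grip_force: 0.0
```

Run:
```python
from h import *
togo([.3857,.2694,.25])
c=[cam("scene"),cam("side")];print("handle top",tri(c[0],(212.5,198.5),c[1],(275,172.5)))
```

```text
t 10.55 pos [ 0.4753 -0.057   0.3024] tool x [0.953 0.302 0.001] y [ 0.302 -0.953  0.001] q7 -1.16
togo tool [ 0.0132 -0.3382  0.052 ]
handle top (array([0.50724168, 0.18913495, 0.20585479]), np.float64(0.00033187178068779286))
```

Request:
{"fn": "step_hand", "kwargs": {"steps": [{"tx": 0.001, "ty": -0.03, "aperture": 0}, {"tx": 0.003, "ty": -0.07, "aperture": 0}, {"tx": 0.004, "ty": -0.11, "aperture": 0}, {"tx": 0.006, "ty": -0.15, "aperture": 0}, {"tx": 0.008, "ty": -0.19, "aperture": 0}, {"tx": 0.009, "ty": -0.23, "aperture": 0}, {"tx": 0.01, "ty": -0.27, "aperture": 0}, {"tx": 0.012, "ty": -0.3, "aperture": 0}, {"tx": 0.013, "ty": -0.325, "tz": 0.03, "aperture": 0}, {"tx": 0.013, "ty": -0.338, "tz": 0.06, "aperture": 0}, {"tx": 0.013, "ty": -0.338, "tz": 0.08, "aperture": 0}, {"tx": 0.013, "ty": -0.338, "tz": 0.09, "aperture": 0}, {"tx": 0.013, "ty": -0.338, "tz": 0.09, "aperture": 0}, {"tx": 0.013, "ty": -0.338, "tz": 0.09, "aperture": 0}, {"tx": 0.013, "ty": -0.338, "tz": 0.09, "aperture": 0}]}}

```text
time: 12.05
position: [0.3866, 0.2691, 0.2114]
tool_rot: [-3.105, -0.479, -0.003]
ft_force: [0.4, -0.6, -0.3]
grip_width: 0.006
grip_force: 0.0
```

Run:
```python
from h import *
s=status.get_state();im=eyes.get_image("wrist");cv2.imwrite("pics/w4.png",im[:,:,::-1])
c=cam("wrist",s);h=hsv(im)
b,ce,st=blob((h[...,0]>100)&(h[...,0]<125)&(h[...,1]>170))
e=cv2.fitEllipse(max(cv2.findContours(b,0,1)[0],key=len));print(ce,st,e,plane(c,[e[0]],.052),plane(c,[ce],.052))
print(tri(c,e[0],cam("side"),(339.5,254.7)),tri(c,e[0],cam("scene"),(226.5,277.5)))
togo([.3857,.2694,.1])
```

```text
[255.78074074 183.01185185] [241 168  30  30 675] ((255.7537384033203, 182.98731994628906), (28.23877716064453, 28.718334197998047), 151.5003204345703) [[0.38627458 0.26656598 0.052     ]] [[0.38625781 0.26653084 0.052     ]]
(array([0.38559197, 0.2666606 , 0.0517166 ]), np.float64(0.001237535939882889)) (array([0.38625156, 0.26751121, 0.0497679 ]), np.float64(0.0023839805712692792))
t 12.1 pos [0.3866 0.2692 0.2113] tool x [0.954 0.301 0.002] y [ 0.301 -0.954  0.   ] q7 -1.89
togo tool [-0.001  -0.0005  0.1113]
```

View pics/w4.png

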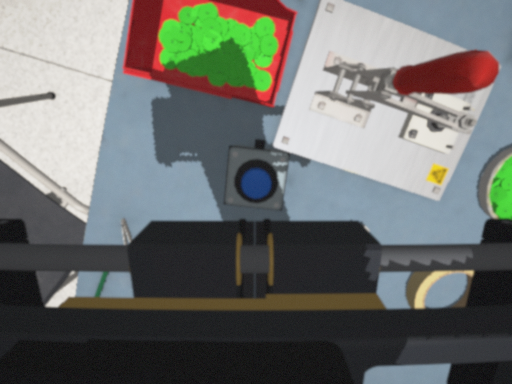

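The blue button is at (256,183) in a black ring on the grey box. The red handle is at (445,75), clear of the fingers. The button top is at (0.386, 0.267, ~0.051).

Request:
{"fn": "step_hand", "kwargs": {"steps": [{"tx": -0.001, "ty": 0.002, "tz": 0.03, "aperture": 0}, {"tx": -0.001, "ty": 0.002, "tz": 0.07, "aperture": 0}, {"tx": -0.001, "ty": 0.002, "tz": 0.1, "aperture": 0}, {"tx": -0.001, "ty": 0.002, "tz": 0.12, "aperture": 0}, {"tx": -0.001, "ty": 0.002, "tz": 0.13, "aperture": 0}, {"tx": -0.001, "ty": 0.002, "tz": 0.133, "aperture": 0}, {"tx": -0.001, "ty": 0.002, "tz": 0.133, "aperture": 0}, {"tx": -0.001, "ty": 0.002, "tz": 0.133, "aperture": 0}]}}

```text
time: 12.9
position: [0.3864, 0.2674, 0.0784]
tool_rot: [-3.104, -0.48, -0.004]
ft_force: [-0.6, -0.5, 1.2]
grip_width: -0.001
grip_force: 0.0
```

```bash
python3 -c "
from h import *
togo([.386,.2668,.070])"
```

```text
t 12.9 pos [0.3864 0.2674 0.0784] tool x [0.953 0.302 0.002] y [ 0.302 -0.953  0.   ] q7 -2.1
togo tool [-0.0005  0.0004  0.0084]
```

Request:
{"fn": "step_hand", "kwargs": {"steps": [{"tz": 0.002, "aperture": 0}, {"tz": 0.004, "aperture": 0}, {"tz": 0.006, "aperture": 0}, {"tz": 0.007, "aperture": 0}, {"tz": 0.008, "aperture": 0}, {"tz": 0.009, "aperture": 0}, {"tz": 0.010, "aperture": 0}, {"tz": 0.010, "aperture": 0}, {"tz": 0.010, "aperture": 0}]}}

```text
time: 13.8
position: [0.3867, 0.2675, 0.0706]
tool_rot: [3.102, 0.479, 0.002]
ft_force: [-6.4, -5.9, 34.0]
grip_width: 0.007
grip_force: 16.8
```

Run:
```python
from h import *
im=eyes.get_image("side");z0=cv2.imread("pics/side0.png")
a=[cv2.resize(i[195:295,295:395],(400,400),interpolation=cv2.INTER_CUBIC) for i in(z0,im[:,:,::-1])]
cv2.imwrite("pics/s5.png",np.hstack(a));print(status.get_state()["ft_force"])
```

```text
[-6.84688494 -5.73139819 33.84971243]
```

View pics/s5.png

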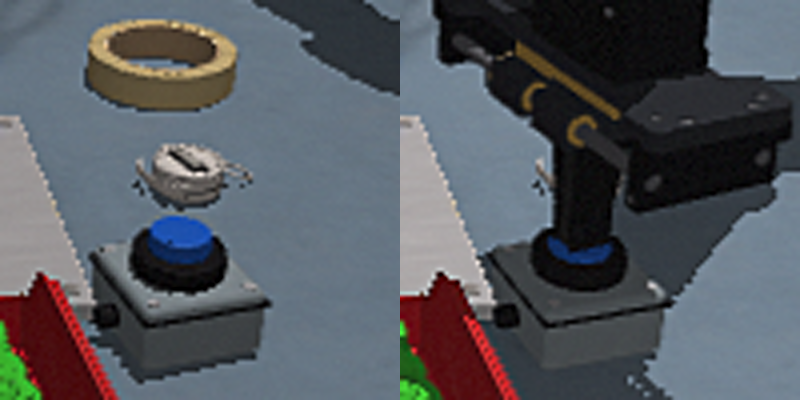

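Left panel: the button is up. Right panel: the closed fingertips have pushed its blue top down into the housing. With 34 N against a 5 N spring, it is on its stop. Now I'll release straight up.

Request:
{"fn": "step_hand", "kwargs": {"steps": [{"aperture": 0}, {"aperture": 0}, {"tz": -0.004, "aperture": 0}, {"tz": -0.01, "aperture": 0}, {"tz": -0.02, "aperture": 0}, {"tz": -0.05, "aperture": 0}, {"tz": -0.09, "aperture": 0}, {"tz": -0.13, "aperture": 0}, {"tz": -0.15, "aperture": 0}, {"tz": -0.15, "aperture": 0}, {"tz": -0.15, "aperture": 0}, {"tz": -0.15, "aperture": 0}, {"tz": -0.15, "aperture": 0}]}}

```text
time: 15.15
position: [0.3845, 0.2664, 0.2158]
tool_rot: [3.104, 0.48, -0.005]
ft_force: [0.8, 0.0, -0.3]
grip_width: 0.007
grip_force: 0.0
```

Run:
```python
from h import *
im=eyes.get_image("side");sc=eyes.get_image("scene")
a=[cv2.resize(im[195:295,295:395],(400,400),interpolation=cv2.INTER_CUBIC),cv2.resize(sc[100:300,200:400],(400,400))]
cv2.imwrite("pics/f6.png",np.hstack(a)[:,:,::-1]);s=status.get_state();print(s["qd"].round(3),s["ft_force"])
```

```text
[ 0.001 -0.002  0.001 -0.006  0.001  0.     0.001] [0.59303005 0.69872835 0.23610106]
```

View pics/f6.png

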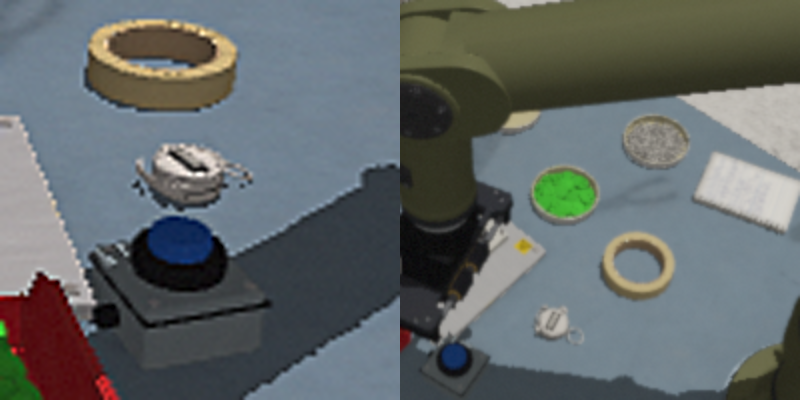

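The button is back up (left panel, top at row 215 as before). The tins are where they were, and the arm is clear and still.

```bash
python3 -c "
from bench import ctrl, eyes, workorder, status
print(workorder.close_job())"
```

```text
the job is handed in; nothing more can be done
None
```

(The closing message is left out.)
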